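# Tamp the steel slugs down level in the sample bin

### The arm

A 7-joint arm with a two-finger parallel gripper is mounted at the origin on the work surface. World frame = base frame: x ahead of the robot, y to its left, z up, the work surface at z = 0. Lengths are in m, angles in rad, forces in N, time in s.
With the tool pointing down it reaches from about 0.425 to 0.875 m from the base axis. Payload 4.7 kg.
Tool frame: the origin (TCP) lies at the very end of the fingers, on their centre line; the grasp point (between the pads) lies 19 mm behind it; z points along the fingers, y is the direction in which the jaws open and shut (so a half turn about z gives the same grasp; the last joint's range is limited). The gripper opens to 87 mm and grips with 3 to 60 N. Pads are 19 mm wide; open, the fingers measure 117 mm over their backs; the gripper's body (75 mm by 190 mm) begins 51 mm behind the grasp point.
Start: joints at [1.237, 0.321, -0.07, 1.45, 0.023, 1.371, -0.057], TCP at [0.222, -0.611, 0.223] pointing down, gripper open.
Joint ranges: [-2.86, 2.86], [-0.3, 2.09], [-1.38, 1.24], [0.06, 2.45], [-1.56, 4.7], [0.09, 2.05], [-2.69, 2.69]. Speed limits (rad/s): [2.57, 2.57, 3.14, 3.14, 3.14, 3.14, 3.14].

### API

Orientations are given as a rotation vector (axis times angle).
In Python, from bench import ctrl gives the robot as it stands. The module is installed in compiled form; this text tells all that it offers.
- The arm moves only by the tool move_arm, never from a script. Its arguments are lists of equal length, an entry for each row: "dp": the shift along the tool's x, y, z in units of 30 mm (1.0 is 30 mm), a list of three; "turn": the turn about the tool's z in units of 5 degrees (1.0 is 5 degrees); "jaw": the opening, from -1 (shut) to 1 (fully open). A call has 1 to 5 rows; each row is the pose to reach, as a shift and turn from the pose commanded when the call began, along the tool's axes at that moment; what a row does not reach only later rows make up. A row lasts 1/10 s, in which the tool goes at most 50 mm and 8.59 degrees, less where a joint would pass 70% of its speed; a pose out of reach is approached as far as the arm can. A call with a gripper value outside its range is refused whole. The fingers move at their own pace and stop on an object; "grip_force" is the grip in N (left out, the last holds). Time passes only in rows, so rows that repeat a pose let the fingers close. It gives the time, the measured TCP pose, the force and the opening at its end, in the units of the state.
- ctrl.get_state(): the state, without advancing time (a new reading comes with each control period).
- ctrl.get_image(name): name is "scene" or "top" or "wrist"; returns the picture (420x560x3 uint8, red, green, blue); there is no depth.
- ctrl.camera_info(name): a dict with "intrinsics" (3x3 intrinsics, pixels), "dist" ([k1, k2, p1, p2, k3] as OpenCV has them; the pictures are not rectified), "extrinsics" (4x4, takes a point from world to camera coordinates). Camera axes: x right, y up, looking along -z (the intrinsics and any distortion apply to the point x, -y, -z); pixel columns grow to the right and rows downward; lengths in m; the calibration is good to about 2 mm. A picture is of the moment at which its call begins: read the wrist's pose just before it. camera_info takes no time and is no camera call; for the wrist camera it gives the pose at the moment of the call.
- ctrl.close_job(): hands the job in, once; it reports no verdict.
Trained networks look in the newest picture that a camera, given by its name, has taken for a name from the list of things; names that differ only in an ending like _2 or _b are one class to them, and where a whole thing is asked for, a point or a joint stands for the part that bears it (a point fixed in the world has none). Each returns a list of dicts, best first, with "confidence" (0 to 1); they miss things now and then, are a little off and sometimes report something else, mostly with a low value. They report only what shows in the picture. A call takes as long as a camera call. They do not tell look-alikes from the thing itself.
- ctrl.look_for(camera, target): "rect" ([centre column, centre row, width, height] in pixels, round what is visible of it).
- ctrl.masks_of(camera, target): "region" (420x560 bool, what is visible of it) and "rect" ([centre column, centre row, width, height] in pixels, round what is visible of it).
The state is a dict: "time": time; "joint_positions": joint angles; "qd": joint speeds; "joint_torque": joint torques, N m; "position": TCP position; "tool_rot": TCP orientation; "ft_force": force on the tool from outside, world axes, zero at the start; "torque": the same for the moment, N m; "grip_width": opening from 0.0 (shut) to 1.0 (fully open).
Only numpy, scipy, OpenCV 4.12 (cv2) and the standard library are available. Lean on these libraries where they do the work, as an engineer would, in place of code of your own. Each camera call takes 0.05 s, during which the arm holds its last target. There are 200 camera calls.

### The job

Two of the ten steel slugs in the grey sample bin are riding up, one in each cell, wedged between the others, so that another bin cannot be stacked on it. Take the hand tamper by its handle and press the two high slugs down one after the other, with the tamper and not with the fingers, until all ten stand upright on the bin's floor; finish each with a firm steady push of 10 to 20 N, held for about half a second, to feel that it has bottomed, and never press a slug with more than 30 N. Then stand the tamper back upright, its whole foot on its black rubber pad, and leave the other things on the bench where they are.

Things in the scene. Friction and masses are not known exactly. Their poses are not given: they have to be found in the camera images.
- bin: grey plastic open-topped stacking bin, outside 196 x 100 x 40 mm (its x, y, z), fixed to the bench, on its left or its right; walls, floor and a cross wall in the middle 4 mm thick and full height, making two cells of 92 x 92 mm centred 48 mm either side of the middle along its x. Origin: centre of its underside, on the bench (z = 0); the inner floor is 4 mm higher
- tamper: hand tamper of 0.25 to 0.4 kg, 110 mm tall, standing upright on its pad: a flat round steel foot 34 mm in diameter and 12 mm thick, a 14 mm round stem, and from 52 to 110 mm above the underside an upright wooden handle block 32 mm (its x) by 24 mm (its y). Origin: centre of the foot's underside; z up along the handle
- pad: black rubber pad, 90 x 90 x 6 mm, fixed flat on the bench, the tamper's place, on the other side of the bench from the bin. Origin: centre of its underside; its top is 6 mm above the bench
- caliper: bystander: caliper lying along x in the middle of the bench, 200 mm long, 15 mm high. Origin: centre of its underside
- ring_gauge: bystander: dark steel ring, 48 mm in diameter, 16 mm high. Origin: centre of its underside
- loupe: bystander: black eye loupe, 38 mm in diameter, 30 mm high. Origin: centre of its underside
- slug_a: oiled steel slug, 36 mm diameter, 23 to 30 mm long (uneven), 0.19 kg, ends chamfered 6 mm along and 5 mm in, flat top 26 mm; origin: centre of its underside, z up. One of the four on the floor round the corners of a cell of the bin
- slug_b: oiled steel slug, 36 mm diameter, 23 to 30 mm long (uneven), 0.19 kg, ends chamfered 6 mm along and 5 mm in, flat top 26 mm; origin: centre of its underside, z up. One of the four on the floor round the corners of a cell of the bin
- slug_c: oiled steel slug, 36 mm diameter, 23 to 30 mm long (uneven), 0.19 kg, ends chamfered 6 mm along and 5 mm in, flat top 26 mm; origin: centre of its underside, z up. One of the four on the floor round the corners of a cell of the bin
- slug_d: oiled steel slug, 36 mm diameter, 23 to 30 mm long (uneven), 0.19 kg, ends chamfered 6 mm along and 5 mm in, flat top 26 mm; origin: centre of its underside, z up. One of the four on the floor round the corners of a cell of the bin
- slug_e: oiled steel slug, 36 mm diameter, 23 to 30 mm long (uneven), 0.19 kg, ends chamfered 6 mm along and 5 mm in, flat top 26 mm; origin: centre of its underside, z up. One of the four on the floor round the corners of a cell of the bin
- slug_f: oiled steel slug, 36 mm diameter, 23 to 30 mm long (uneven), 0.19 kg, ends chamfered 6 mm along and 5 mm in, flat top 26 mm; origin: centre of its underside, z up. One of the four on the floor round the corners of a cell of the bin
- slug_g: oiled steel slug, 36 mm diameter, 23 to 30 mm long (uneven), 0.19 kg, ends chamfered 6 mm along and 5 mm in, flat top 26 mm; origin: centre of its underside, z up. One of the four on the floor round the corners of a cell of the bin
- slug_h: oiled steel slug, 36 mm diameter, 23 to 30 mm long (uneven), 0.19 kg, ends chamfered 6 mm along and 5 mm in, flat top 26 mm; origin: centre of its underside, z up. One of the four on the floor round the corners of a cell of the bin
- slug_i: oiled steel slug, 36 mm diameter, 23 to 30 mm long (uneven), 0.19 kg, ends chamfered 6 mm along and 5 mm in, flat top 26 mm; origin: centre of its underside, z up. Rides high in the middle of a cell, underside about 23 mm above the floor on its neighbours' chamfers. Pushed down it resists with 5 to 15 N and spreads them, then suddenly gives way and may lean before it drops the last 15 mm
- slug_j: oiled steel slug, 36 mm diameter, 23 to 30 mm long (uneven), 0.19 kg, ends chamfered 6 mm along and 5 mm in, flat top 26 mm; origin: centre of its underside, z up. Rides high in the middle of a cell, underside about 23 mm above the floor on its neighbours' chamfers. Pushed down it resists with 5 to 15 N and spreads them, then suddenly gives way and may lean before it drops the last 15 mm
Mind the look-alikes: they are no part of the job. Leave any red look-alike of the slug_g alone.

How it is judged:
On the way, in this order (a step that is already met when the one before it is completed fails the run):
1. the tamper is lifted off its pad (z of tamper in the frame of pad above 0.03 m), for 0.1 s.
2. the first high slug is bedded: its underside within 3 mm of the bin's floor while the tamper bears on it with more than 8 N, for 0.3 s (((z of slug_i in the frame of bin below 0.007 m and contact force between tamper and slug_i above 8 N) or (z of slug_j in the frame of bin below 0.007 m and contact force between tamper and slug_j above 8 N))), for 0.3 s.
3. then all ten slugs stand on the bin's floor (each underside within 3 mm of it, upright within 0.1 rad) while the tamper bears on one of the two formerly high slugs with more than 8 N, for 0.3 s (z of each of slug_a, slug_b, slug_c, slug_d, slug_e, slug_f, slug_g, slug_h, slug_i, slug_j in the frame of bin below 0.007 m and angle between each of slug_a, slug_b, slug_c, slug_d, slug_e, slug_f, slug_g, slug_h, slug_i, slug_j's own z axis and vertical below 0.1 rad and (contact force between tamper and slug_i above 8 N or contact force between tamper and slug_j above 8 N)), for 0.3 s.
At the end, for the whole second after the job is handed in: All ten slugs at rest in the bin, each underside within 3 mm of the bin's floor and upright within 0.1 rad; the tamper standing upright (within 0.06 rad), released and at rest on its pad, its axis within 28 mm of the pad's centre (z of each of slug_a, slug_b, slug_c, slug_d, slug_e, slug_f, slug_g, slug_h, slug_i, slug_j in the frame of bin below 0.007 m and angle between each of slug_a, slug_b, slug_c, slug_d, slug_e, slug_f, slug_g, slug_h, slug_i, slug_j's own z axis and vertical below 0.1 rad and horizontal distance between each of slug_a, slug_b, slug_c, slug_d, slug_e, slug_f, slug_g, slug_h, slug_i, slug_j and bin below 0.105 m and linear speed of each of slug_a, slug_b, slug_c, slug_d, slug_e, slug_f, slug_g, slug_h, slug_i, slug_j, tamper below 0.02 m/s and horizontal distance between tamper and pad below 0.028 m and z of tamper in the frame of pad below 0.01 m and angle between tamper's own z axis and vertical below 0.06 rad); the robot touches nothing.
It fails at once if a slug is pressed by the tamper with more than 30 N (contact force between tamper and slug_a above 30 N or contact force between tamper and slug_b above 30 N or contact force between tamper and slug_c above 30 N or contact force between tamper and slug_d above 30 N or contact force between tamper and slug_e above 30 N or contact force between tamper and slug_f above 30 N or contact force between tamper and slug_g above 30 N or contact force between tamper and slug_h above 30 N or contact force between tamper and slug_i above 30 N or contact force between tamper and slug_j above 30 N).
It fails at once if the fingers or the arm push a slug (more than 1 N) (contact force between any of the fingers, the arm and slug_a above 1 N or contact force between any of the fingers, the arm and slug_b above 1 N or contact force between any of the fingers, the arm and slug_c above 1 N or contact force between any of the fingers, the arm and slug_d above 1 N or contact force between any of the fingers, the arm and slug_e above 1 N or contact force between any of the fingers, the arm and slug_f above 1 N or contact force between any of the fingers, the arm and slug_g above 1 N or contact force between any of the fingers, the arm and slug_h above 1 N or contact force between any of the fingers, the arm and slug_i above 1 N or contact force between any of the fingers, the arm and slug_j above 1 N).
It fails at once if a bystander is shifted by more than 15 mm (distance of any of caliper, ring_gauge, loupe from where it was at the start of the episode above 0.015 m).
It also fails if it takes over 67 s, if anything falls off the work surface, if the arm or the gripper's body presses on something with over 40 N, if the wrist force passes 120 N, or if a joint passes its speed limit or range.

## Working session

There is one attempt and no reset: what is moved stays moved. The work goes in short steps, Python scripts to look and compute and a tool call to move; the robot and the scene stay as the last step left them, time stands still between calls to the robot, and variables do not carry over. Pictures are saved under pics/ and viewed, about 8 in all and at most 12, crops included, and the job is handed in when it is done.

Besides the shell and the picture viewer there is one more tool, called after "Emit:" as name(argument=value, ...), one argument or row to a line, values as JSON. move_arm: Moves the arm, as the interface text tells. Its arguments: {"type":"object","properties":{"dp":{"type":"array","items":{"type":"array","items":{"type":"number"}}},"turn":{"type":"array","items":{"type":"number"}},"jaw":{"type":"array","items":{"type":"number"}},"grip_force":{"type":"number"}},"required":["dp","turn","jaw"]}

```bash
mkdir -p pics; cat > h.py <<'E'
import numpy as np, cv2
from bench import ctrl
def ray(cam,uv,info=None):
    i=info or ctrl.camera_info(cam)
    K=np.array(i["intrinsics"]);d=np.array(i["dist"]);T=np.array(i["extrinsics"])
    n=cv2.undistortPoints(np.array([[uv]],float),K,d)[0,0]
    r=T[:3,:3].T@np.array([n[0],-n[1],-1.]);c=-T[:3,:3].T@T[:3,3]
    return c,r
def at(cam,uv,z,info=None):
    c,r=ray(cam,uv,info); return (c+r*(z-c[2])/r[2])
def proj(cam,P,info=None):
    i=info or ctrl.camera_info(cam)
    K=np.array(i["intrinsics"]);d=np.array(i["dist"]);T=np.array(i["extrinsics"])
    p=T[:3,:3]@np.array(P)+T[:3,3]; p=np.array([[p[0],-p[1],-p[2]]])
    return cv2.projectPoints(p,np.zeros(3),np.zeros(3),K,d)[0][0,0]
def save(n,im): cv2.imwrite("pics/"+n+".png",im[:,:,::-1])
E
python3 - <<'E'
from h import *
a=ctrl.get_image("top")
for n,z in [("bin",.04),("tamper",.116),("pad",.006),("caliper",.015),("ring_gauge",.016),("loupe",.03),("slug_a",.05)]:
    for r in ctrl.look_for("top",n)[:10 if n=="slug_a" else 2]:
        print(n,round(r["confidence"],2),np.round(r["rect"]),np.round(at("top",r["rect"][:2],z),3))
b=ctrl.get_image("scene")
save("a",a); save("b",b)
s=ctrl.get_state();print(s)
E
```

```text
bin 0.9 [199. 215.  79. 104.] [0.512 0.154 0.04 ]
tamper 0.84 [371. 232.  26.  17.] [ 0.486 -0.192  0.116]
pad 0.74 [364. 235.  50.  54.] [ 0.481 -0.2    0.006]
caliper 0.92 [278. 195.  23.  91.] [ 0.562 -0.011  0.015]
caliper 0.26 [198. 215.  80. 104.] [0.513 0.16  0.015]
ring_gauge 0.57 [265. 274.  24.  23.] [0.391 0.013 0.016]
ring_gauge 0.26 [192. 196.  15.  15.] [0.554 0.176 0.016]
loupe 0.73 [274. 131.  18.  21.] [0.698 0.    0.03 ]
slug_a 0.83 [186. 234.  16.  18.] [0.472 0.177 0.05 ]
slug_a 0.74 [190. 249.  23.  16.] [0.442 0.166 0.05 ]
slug_a 0.73 [193. 198.  13.  20.] [0.546 0.165 0.05 ]
slug_a 0.71 [186. 220.  18.   7.] [0.5   0.178 0.05 ]
slug_a 0.61 [188. 131.  18.  21.] [0.689 0.183 0.05 ]
slug_a 0.6 [201. 180.  17.  14.] [0.586 0.151 0.05 ]
slug_a 0.57 [218. 191.  19.  20.] [0.562 0.113 0.05 ]
slug_a 0.56 [210. 208.  17.  19.] [0.526 0.128 0.05 ]
slug_a 0.53 [174. 238.  18.  18.] [0.464 0.202 0.05 ]
slug_a 0.52 [205. 193.  21.  19.] [0.559 0.14  0.05 ]
{'time': 0.45, 'joint_positions': array([ 1.23712678,  0.32105805, -0.07010609,  1.45056986,  0.02257196,
        1.37078949, -0.05688262]), 'qd': array([-0.00090431, -0.00233955,  0.00159426, -0.00077813, -0.00019759,
        0.00082156, -0.00090193]), 'joint_torque': array([-8.94367213e-05, -4.90517700e+01, -4.02426822e-01, -3.12375319e+01,
       -6.37015561e-02,  3.54329275e-02,  6.62900629e-05]), 'position': array([ 0.22150611, -0.6110811 ,  0.22251372]), 'tool_rot': array([-3.09417284e+00, -5.43579389e-01,  3.65413345e-05]), 'ft_force': array([-0.32185296,  0.6796985 , -0.70537199]), 'torque': array([-0.00993574,  0.02602718,  0.00843259]), 'grip_width': 1.0040713206696885}
```

View pics/a.png

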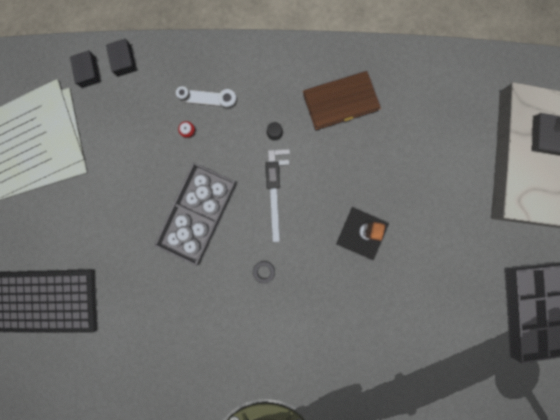

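View pics/b.png

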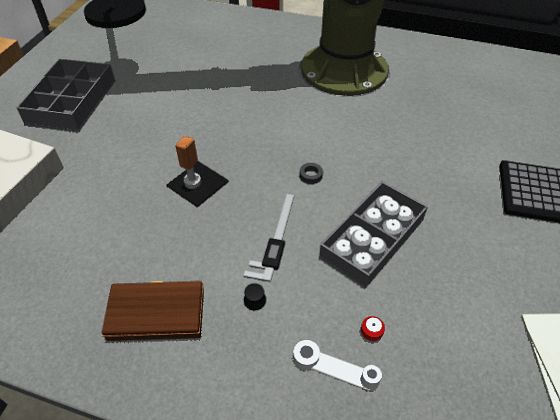

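```bash
cat >> h.py <<'E'
from scipy.spatial.transform import Rotation as Ro
def go(p,yaw=None,s=None):
    """print dp, turn to bring TCP to p; yaw = direction of tool y (jaw) axis, mod pi"""
    s=s or ctrl.get_state(); R=Ro.from_rotvec(s["tool_rot"]).as_matrix()
    d=R.T@(np.array(p)-s["position"]); y=np.arctan2(R[1,1],R[0,1]); t=0
    if yaw is not None:
        t=(yaw-y+np.pi/2)%np.pi-np.pi/2; t=-t
    print("dp",np.round(d/.03,2),"turn",np.round(np.degrees(t)/5,2),"jawyaw",round(np.degrees(y),1))
E
python3 - <<'E'
from h import *
for n,uv in [("h",(377,231))]: print(at("top",uv,.116))
print("foot",at("top",(366,232),.01))
c=[at("top",u,.04) for u in [(195,165),(237,183),(199,262),(158,243)]]
print(np.round(c,3),np.mean(c,0)); print([np.degrees(np.arctan2(*(c[i]-c[j])[1::-1])) for i,j in [(0,3),(1,2),(0,1),(3,2)]])
c=[at("top",u,.006) for u in [(355,207),(389,224),(372,259),(337,241)]]
print(np.round(c,3),np.mean(c,0));print([np.degrees(np.arctan2(*(c[i]-c[j])[1::-1])) for i,j in [(0,3),(1,2)]])
go([.47,-.19,.33]);go([.47,-.19,.33],np.radians(90)); print(ctrl.camera_info("wrist")["extrinsics"])
s=ctrl.get_state();print(Ro.from_rotvec(s["tool_rot"]).as_matrix())
T=np.array(ctrl.camera_info("wrist")["extrinsics"]);print(-T[:3,:3].T@T[:3,3]-s["position"])
E
```

```text
[ 0.48854197 -0.20331917  0.116     ]
foot [ 0.48697711 -0.20286753  0.01      ]
[[0.619 0.167 0.04 ]
 [0.582 0.076 0.04 ]
 [0.414 0.15  0.04 ]
 [0.451 0.239 0.04 ]] [0.51656885 0.15774317 0.04      ]
[np.float64(-23.314778270591148), np.float64(-23.82055351535611), np.float64(68.27217710668907), np.float64(67.70178634973281)]
[[ 0.541 -0.179  0.006]
 [ 0.506 -0.254  0.006]
 [ 0.429 -0.218  0.006]
 [ 0.466 -0.141  0.006]] [ 0.4853144  -0.19782454  0.006     ]
[np.float64(-26.817473614630025), np.float64(-25.172226219712382)]
dp [ 12.57 -10.37  -3.58] turn 0.0 jawyaw -70.1
dp [ 12.57 -10.37  -3.58] turn 3.99 jawyaw -70.1
[[ 3.40246276e-01 -9.40336265e-01  4.23539740e-04 -6.49963734e-01]
 [ 9.00697193e-01  3.25774023e-01 -2.87429735e-01  3.31034095e-02]
 [ 2.70142626e-01  9.81783782e-02  9.57801633e-01 -3.90040963e-01]
 [ 0.00000000e+00  0.00000000e+00  0.00000000e+00  1.00000000e+00]]
[[ 9.40122190e-01  3.40837596e-01 -2.89778267e-05]
 [ 3.40837597e-01 -9.40122190e-01  3.05010376e-05]
 [-1.68467976e-05 -3.85514351e-05 -9.99999999e-01]]
[0.07519218 0.02740599 0.16085835]
```

Emit:
move_arm(
  dp=[
    [0.8,-0.7,-0.4],
    [1.7,-1.4,-0.8],
    [2.5,-2.1,-1.2],
    [3.4,-2.8,-1.2],
    [4.2,-3.5,-1.2],
  ],
  turn=[0,0,0,0,0],
  jaw=[1,1,1,1,1],
)

```text
time: 0.95
position: [0.3053, -0.4682, 0.2593]
tool_rot: [3.093, 0.544, 0.001]
ft_force: [0.2, 0.0, 0.8]
grip_width: 1.0
```

Emit:
move_arm(
  dp=[
    [0.8,-0.7,-0.2],
    [1.7,-1.4,-0.5],
    [2.5,-2.1,-0.7],
    [3.4,-2.8,-1],
    [4.2,-3.5,-1.2],
  ],
  turn=[0,0,0,0,0],
  jaw=[1,1,1,1,1],
)

```text
time: 1.45
position: [0.3878, -0.3264, 0.2954]
tool_rot: [3.093, 0.544, 0.001]
ft_force: [0.4, -0.2, -0.1]
grip_width: 0.995
```

Emit:
move_arm(
  dp=[
    [0.8,-0.7,-0.2],
    [1.7,-1.4,-0.5],
    [2.5,-2.1,-0.7],
    [3.4,-2.8,-1],
    [4.2,-3.5,-1.2],
  ],
  turn=[0,0,0,0,0],
  jaw=[1,1,1,1,1],
)

```text
time: 1.95
position: [0.4704, -0.1847, 0.3314]
tool_rot: [3.093, 0.544, 0.002]
ft_force: [0.6, -0.2, -1.4]
grip_width: 1.0
```

```bash
python3 - <<'E'
from h import *
a=ctrl.get_image("wrist");s=ctrl.get_state();print(s["position"],s["time"],s["ft_force"])
for r in ctrl.masks_of("wrist","tamper")[:2]: print(r["confidence"],r["rect"])
go([.487,-.203,.15],np.radians(-26));go([.487,-.203,.15],np.radians(64))
save("w",a)
E
```

```text
[ 0.47345482 -0.17835168  0.33246756] 2.0 [1.94825631 4.93005044 0.75822157]
0.96 [305.4, 160.6, 36.0, 41.4]
dp [0.18 0.87 6.07] turn -8.71 jawyaw -69.6
dp [0.18 0.87 6.07] turn 9.29 jawyaw -69.6
```

View pics/w.png

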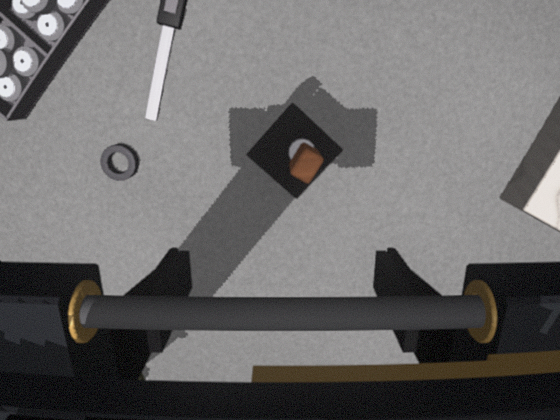

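```bash
cat >> h.py <<'E'
from scipy.optimize import minimize
def fitham(im,info,x0,rect,z0=.006):
    u,v,w,h=rect; m=np.zeros(im.shape[:2],bool)
    I=im.astype(int); o=(I[...,0]>I[...,2]*1.5+12)
    a,b,c,d=int(v-h),int(v+h),int(u-w),int(u+w); m[a:b,c:d]=o[a:b,c:d]
    def model(p):
        cs,sn=np.cos(p[2]),np.sin(p[2]);pts=[]
        for X in(-.016,.016):
            for Y in(-.012,.012):
                for Z in(.052,.110): pts.append(proj("",[p[0]+cs*X-sn*Y,p[1]+sn*X+cs*Y,z0+Z],info))
        H=cv2.convexHull((np.array(pts)*16).astype(np.float32)).astype(np.int32)
        k=np.zeros(m.shape,np.uint8); cv2.fillConvexPoly(k,H,1,shift=4); return k>0
    best=None
    for y in np.radians(range(-90,90,15)):
        r=minimize(lambda p:1-(model(p)&m).sum()/max(1,(model(p)|m).sum()),[*x0,y],method="Nelder-Mead",
          options=dict(initial_simplex=[[x0[0],x0[1],y],[x0[0]+.006,x0[1],y],[x0[0],x0[1]+.006,y],[x0[0],x0[1],y+.2]],maxiter=80))
        if best is None or r.fun<best.fun: best=r
        print(round(np.degrees(y)),np.round(r.x,4),round(np.degrees(r.x[2]),1),round(r.fun,3))
    return best.x
E
python3 - <<'E'
from h import *
info=ctrl.camera_info("wrist");im=ctrl.get_image("wrist")
r=ctrl.look_for("wrist","tamper")[0]["rect"]
x=fitham(im,info,[.487,-.203],r); go([x[0],x[1],.15],x[2]);go([x[0],x[1],.15],x[2]+np.pi/2)
r=ctrl.look_for("wrist","pad"); print(r[0]["rect"],at("",r[0]["rect"][:2],.006,info))
c=[at("",u,.006,info) for u in [(293,102),(343,149),(297,198),(247,152)]];print(np.mean(c,0),np.round(c,3))
E
```

```text
-90 [ 0.4872 -0.2051 -1.0912] -62.5 0.289
-75 [ 0.4881 -0.207  -0.7099] -40.7 0.28
-60 [ 0.488  -0.2048 -0.9874] -56.6 0.292
-45 [ 0.4891 -0.2049 -0.4292] -24.6 0.233
-30 [ 0.4878 -0.2043 -0.3625] -20.8 0.243
-15 [ 0.4889 -0.2039 -0.1586] -9.1 0.245
0 [ 0.4885 -0.2036 -0.153 ] -8.8 0.24
15 [ 0.4889 -0.2042 -0.1009] -5.8 0.243
30 [ 0.4876 -0.2044 -0.0787] -4.5 0.244
45 [ 0.49   -0.2045 -0.3683] -21.1 0.242
60 [ 0.4873 -0.2049  2.109 ] 120.8 0.29
75 [ 0.4874 -0.2043  1.6114] 92.3 0.322
dp [0.39 0.81 6.03] turn -9.08 jawyaw -70.0
dp [0.39 0.81 6.03] turn 8.92 jawyaw -70.0
[297.2, 153.1, 93.1, 96.3] [ 0.48737534 -0.19595354  0.006     ]
[ 0.48900871 -0.19235746  0.006     ] [[ 0.545 -0.168  0.006]
 [ 0.513 -0.249  0.006]
 [ 0.431 -0.217  0.006]
 [ 0.466 -0.135  0.006]]
```

Emit:
move_arm(
  dp=[
    [0.1,0.2,0.7],
    [0.2,0.4,1.4],
    [0.3,0.6,2.1],
    [0.4,0.8,2.8],
    [0.4,0.8,3.5],
  ],
  turn=[1.7,3.4,5.1,6.8,8],
  jaw=[1,1,1,1,1],
)

```text
time: 2.7
position: [0.4881, -0.2071, 0.2241]
tool_rot: [3.091, -0.562, -0.001]
ft_force: [-0.0, -1.2, 0.0]
grip_width: 1.003
```

Emit:
move_arm(
  dp=[
    [0,0,0],
    [0,0,0],
  ],
  turn=[0,0],
  jaw=[1,1],
)

```text
time: 2.9
position: [0.4883, -0.2056, 0.2256]
tool_rot: [3.094, -0.546, -0.001]
ft_force: [-0.3, 0.6, 0.1]
grip_width: 0.998
```

```bash
python3 - <<'E'
from h import *
info=ctrl.camera_info("wrist");im=ctrl.get_image("wrist");save("w2",im)
r=ctrl.look_for("wrist","tamper")[0]["rect"];print(r,ctrl.get_state()["position"])
x=fitham(im,info,[.488,-.204],r); go([x[0],x[1],.15],x[2]);go([x[0],x[1],.15],x[2]+np.pi/2)
E
```

```text
[283.5, 193.2, 36.2, 64.5] [ 0.48936004 -0.20535619  0.22687838]
-90 [ 0.4888 -0.2011 -1.8054] -103.4 0.327
-75 [ 0.4885 -0.2042 -1.1643] -66.7 0.359
-60 [ 0.4911 -0.205  -0.2042] -11.7 0.189
-45 [ 0.4912 -0.2049 -0.2058] -11.8 0.19
-30 [ 0.4901 -0.2053 -0.2157] -12.4 0.192
-15 [ 0.4913 -0.2048 -0.2156] -12.4 0.191
0 [ 0.4912 -0.2053 -0.1993] -11.4 0.191
15 [ 0.4896 -0.2045 -0.2096] -12.0 0.192
30 [ 0.4887 -0.2043  0.5744] 32.9 0.343
45 [ 0.4874 -0.2061  1.1986] 68.7 0.327
60 [ 0.4891 -0.2045  1.1903] 68.2 0.324
75 [ 0.4884 -0.2031  1.3961] 80.0 0.328
dp [ 0.04 -0.03  2.56] turn 16.34 jawyaw -110.0
dp [ 0.04 -0.03  2.56] turn -1.66 jawyaw -110.0
```

View pics/w2.png

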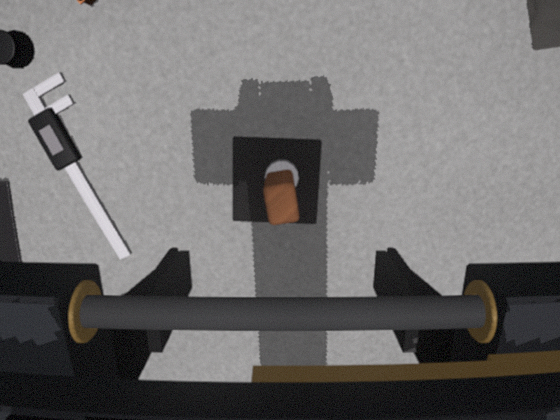

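Emit:
move_arm(
  dp=[
    [0,0,1.2],
    [0,0,2.4],
    [0,0,3.6],
    [0,0,4.5],
    [0,0,5.1],
  ],
  turn=[-0.8,-1.6,-1.6,-1.6,-1.6],
  jaw=[1,1,1,1,1],
)

```text
time: 3.5
position: [0.4887, -0.2048, 0.0717]
tool_rot: [3.124, -0.329, -0.001]
ft_force: [-0.8, 0.3, -0.4]
grip_width: 0.994
```

Emit:
move_arm(
  dp=[
    [0,0,0],
    [0,0,0],
    [0,0,0],
    [0,0,0],
    [0,0,0],
  ],
  turn=[0,0,0,0,0],
  jaw=[0,-1,-1,-1,-1],
  grip_force=15,
)

```text
time: 4.0
position: [0.4897, -0.205, 0.0737]
tool_rot: [3.123, -0.33, 0.003]
ft_force: [-0.3, -0.0, -0.6]
grip_width: 0.628
```

Emit:
move_arm(
  dp=[
    [0,0,0],
    [0,0,0],
    [0,0,0],
    [0,0,0],
    [0,0,0],
  ],
  turn=[0,0,0,0,0],
  jaw=[-1,-1,-1,-1,-1],
  grip_force=60,
)

```text
time: 4.5
position: [0.4889, -0.2046, 0.0725]
tool_rot: [3.124, -0.33, -0.0]
ft_force: [-0.6, 0.1, 0.7]
grip_width: 0.274
```

Emit:
move_arm(
  dp=[
    [0,0,-0.5],
    [0,0,-1.2],
    [0,0,-2.4],
    [0,0,-3.6],
    [0,0,-4.8],
  ],
  turn=[0,0,0,0,0],
  jaw=[-1,-1,-1,-1,-1],
)

```text
time: 5.0
position: [0.4886, -0.2042, 0.2185]
tool_rot: [-3.124, 0.33, 0.0]
ft_force: [-0.1, -0.6, -2.3]
grip_width: 0.271
```

```bash
python3 - <<'E'
from h import *
s=ctrl.get_state();print(s["position"],s["ft_force"],s["torque"],s["grip_width"]); go([.43,.13,.29])
E
```

```text
[ 0.48856992 -0.20424976  0.21850071] [-0.10741481 -0.566623   -2.32865387] [ 0.00647217 -0.08478754 -0.03756908] 0.27138794852485404
dp [ -4.24 -10.49  -2.38] turn 0.0 jawyaw -102.1
```

Emit:
move_arm(
  dp=[
    [-0.4,-1,-0.6],
    [-0.8,-2.1,-1.2],
    [-1.3,-3.2,-1.8],
    [-1.7,-4.2,-2.4],
    [-2.1,-5.2,-2.4],
  ],
  turn=[0,0,0,0,0],
  jaw=[-1,-1,-1,-1,-1],
)

```text
time: 5.5
position: [0.4607, -0.0372, 0.2918]
tool_rot: [3.123, -0.329, 0.008]
ft_force: [1.9, -0.0, -3.4]
grip_width: 0.272
```

Emit:
move_arm(
  dp=[
    [-0.4,-1,0],
    [-0.8,-2.1,0],
    [-1.3,-3.2,0],
    [-1.7,-4.2,0],
    [-2.1,-5.2,0],
  ],
  turn=[0,0,0,0,0],
  jaw=[-1,-1,-1,-1,-1],
)

```text
time: 6.0
position: [0.4301, 0.1285, 0.2891]
tool_rot: [3.123, -0.329, 0.001]
ft_force: [0.3, 0.6, -2.3]
grip_width: 0.273
```

Emit:
move_arm(
  dp=[
    [0,0,0],
    [0,0,0],
    [0,0,0],
  ],
  turn=[0,0,0],
  jaw=[-1,-1,-1],
)

```text
time: 6.3
position: [0.431, 0.1258, 0.2887]
tool_rot: [3.123, -0.332, 0.0]
ft_force: [0.1, -0.1, -2.9]
grip_width: 0.274
```

```bash
python3 - <<'E'
from h import *
info=ctrl.camera_info("wrist");im=ctrl.get_image("wrist");save("w3",im)
s=ctrl.get_state();print(s["position"],s["ft_force"])
for r in ctrl.look_for("wrist","slug_i"): print(round(r["confidence"],2),np.round(r["rect"]),np.round(at("",r["rect"][:2],.04,info),3))
E
```

```text
[0.43110751 0.1255914  0.28858063] [ 0.2891917   0.27966486 -2.91051691]
0.92 [212. 120.  37.  25.] [0.5   0.188 0.04 ]
0.86 [241. 164.  36.  30.] [0.448 0.168 0.04 ]
0.86 [261.  42.  35.  36.] [0.566 0.119 0.04 ]
0.84 [222.  31.  40.  32.] [0.585 0.155 0.04 ]
0.83 [236.  54.  35.  38.] [0.56  0.146 0.04 ]
0.8 [256.  81.  36.  28.] [0.529 0.132 0.04 ]
0.76 [248. 128.  36.  33.] [0.484 0.152 0.04 ]
0.76 [224. 144.  33.  34.] [0.473 0.182 0.04 ]
0.75 [219.  73.  31.  38.] [0.546 0.168 0.04 ]
0.55 [205. 157.  34.  32.] [0.464 0.205 0.04 ]
```

View pics/w3.png

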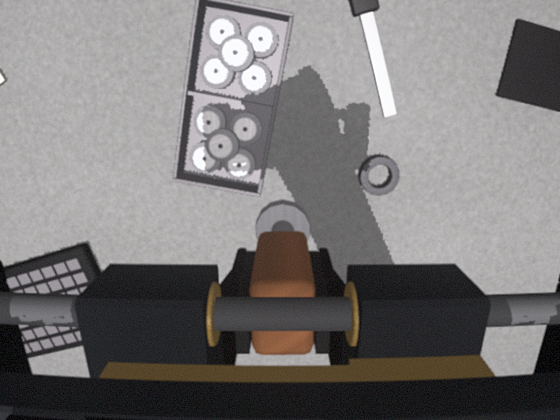

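```bash
python3 - <<'E'
from h import *
info=ctrl.camera_info("wrist")
for n,u in [("far",(236,51)),("near",(221,145))]:
    p=at("",u,.053,info); print(n,p); go([p[0],p[1],.135])
c=[at("",u,.04,info) for u in [(293,15),(261,194),(177,180)]];print(np.round(c,3),(c[0]+c[2])/2,np.linalg.norm(c[0]-c[1]),np.linalg.norm(c[2]-c[1]))
m=(c[0]+c[2])/2; d=(c[0]-c[1])/np.linalg.norm(c[0]-c[1])
print("cells",m+.048*d,m-.048*d,np.degrees(np.arctan2(d[1],d[0])))
for z in(.03,.053): print(at("",(283,215),z,info))
E
```

```text
far [0.56107694 0.14455539 0.053     ]
dp [ 4.1  -1.53  5.12] turn 0.0 jawyaw -102.2
near [0.47387773 0.18227619 0.053     ]
dp [ 0.99 -2.15  5.12] turn 0.0 jawyaw -102.2
[[0.584 0.082 0.04 ]
 [0.41  0.155 0.04 ]
 [0.446 0.243 0.04 ]] [0.51505509 0.16216561 0.04      ] 0.1888180974984194 0.09485552503778501
cells [0.55931483 0.1435894  0.04      ] [0.47079535 0.18074183 0.04      ] -22.76823523276178
[0.37770885 0.13657113 0.03      ]
[0.38492746 0.13509393 0.053     ]
```

Emit:
move_arm(
  dp=[
    [0.9,-0.3,0.5],
    [1.8,-0.7,1.2],
    [2.7,-1.1,2.2],
    [3.5,-1.4,3.2],
    [4.1,-1.5,4.2],
  ],
  turn=[0,0,0,0,0],
  jaw=[-1,-1,-1,-1,-1],
)

```text
time: 6.9
position: [0.5625, 0.1444, 0.1606]
tool_rot: [-3.123, 0.333, 0.001]
ft_force: [0.5, -0.7, -2.1]
grip_width: 0.275
```

Emit:
move_arm(
  dp=[
    [0,0,0],
    [0,0,0],
    [0,0,0],
  ],
  turn=[0,0,0],
  jaw=[-1,-1,-1],
)

```text
time: 7.2
position: [0.561, 0.1453, 0.164]
tool_rot: [-3.124, 0.331, -0.003]
ft_force: [0.9, -0.2, -2.2]
grip_width: 0.275
```

```bash
python3 - <<'E'
from h import *
info=ctrl.camera_info("wrist");im=ctrl.get_image("wrist")
b=ctrl.get_image("scene");i2=ctrl.camera_info("scene")
s=ctrl.get_state();p=s["position"];print(p,s["ft_force"],s["torque"]); go([.560,.1445,.135])
c=np.array([p[0],p[1],p[2]-.0665]);print(proj("",c,info),proj("",c,i2),proj("",[.561,.1445,.053],i2),proj("",[.561,.1445,.053],info))
B=cv2.resize(b[130:310,280:460],(400,400),interpolation=cv2.INTER_CUBIC);W=cv2.resize(im[80:280,180:380],(400,400),interpolation=cv2.INTER_CUBIC)
save("c1",np.hstack([B,W]))
E
```

```text
[0.56114067 0.14530701 0.1645126 ] [-0.20281083 -0.53360577 -2.50134105] [ 0.07443352  0.00997384 -0.04286356]
dp [-0.03  0.03  0.98] turn 0.0 jawyaw -102.1
[283.02780028 225.59147275] [364.72365856 219.29812667] [360.82896634 235.91631444] [283.94793779 205.71820307]
```

View pics/c1.png

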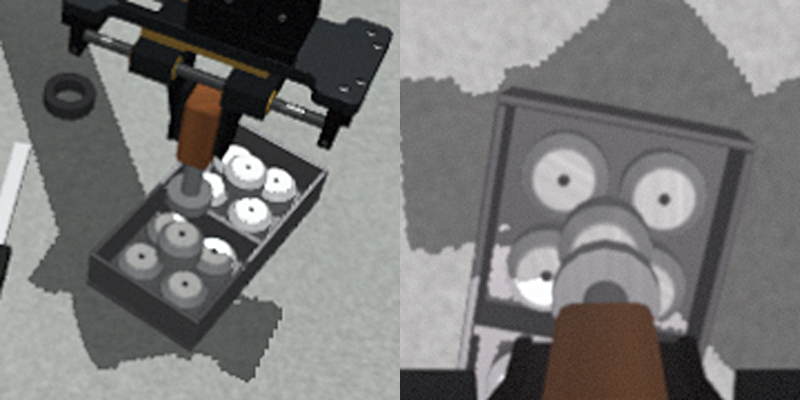

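Emit:
move_arm(
  dp=[
    [0,0,0.4],
    [0,0,0.8],
    [0,0,1.1],
    [0,0,1.1],
  ],
  turn=[0,0,0,0],
  jaw=[-1,-1,-1,-1],
)

```text
time: 7.7
position: [0.5592, 0.1445, 0.1273]
tool_rot: [3.123, -0.33, -0.006]
ft_force: [0.2, 0.8, -3.1]
grip_width: 0.274
```

Emit:
move_arm(
  dp=[
    [0,0,0.05],
    [0,0,0.1],
  ],
  turn=[0,0],
  jaw=[-1,-1],
)

```text
time: 7.9
position: [0.561, 0.1453, 0.1267]
tool_rot: [-3.124, 0.33, -0.001]
ft_force: [0.1, -0.7, -2.5]
grip_width: 0.276
```

Emit:
move_arm(
  dp=[
    [0,0,0.05],
    [0,0,0.1],
  ],
  turn=[0,0],
  jaw=[-1,-1],
)

```text
time: 8.1
position: [0.5609, 0.1452, 0.1237]
tool_rot: [-3.124, 0.33, -0.001]
ft_force: [-0.3, -0.4, -2.6]
grip_width: 0.276
```

Emit:
move_arm(
  dp=[
    [0,0,0.04],
    [0,0,0.08],
  ],
  turn=[0,0],
  jaw=[-1,-1],
)

```text
time: 8.3
position: [0.5611, 0.1451, 0.1218]
tool_rot: [3.124, -0.331, 0.001]
ft_force: [-0.9, -1.3, 5.2]
grip_width: 0.272
```

Emit:
move_arm(
  dp=[
    [0,0,0.03],
    [0,0,0.06],
  ],
  turn=[0,0],
  jaw=[-1,-1],
)

```text
time: 8.5
position: [0.5616, 0.1455, 0.1207]
tool_rot: [-3.124, 0.33, -0.003]
ft_force: [-0.7, -0.0, 6.1]
grip_width: 0.273
```

Emit:
move_arm(
  dp=[
    [0,0,0.03],
    [0,0,0.06],
  ],
  turn=[0,0],
  jaw=[-1,-1],
)

```text
time: 8.7
position: [0.5624, 0.1458, 0.1195]
tool_rot: [-3.123, 0.33, -0.006]
ft_force: [-0.7, 0.4, 6.4]
grip_width: 0.275
```

Emit:
move_arm(
  dp=[
    [0,0,0.03],
    [0,0,0.06],
  ],
  turn=[0,0],
  jaw=[-1,-1],
)

```text
time: 8.9
position: [0.5626, 0.1461, 0.1178]
tool_rot: [-3.122, 0.33, -0.007]
ft_force: [-0.1, -0.7, 6.5]
grip_width: 0.27
```

Emit:
move_arm(
  dp=[
    [0,0,0.03],
    [0,0,0.06],
  ],
  turn=[0,0],
  jaw=[-1,-1],
)

```text
time: 9.1
position: [0.5627, 0.1462, 0.116]
tool_rot: [-3.122, 0.33, -0.007]
ft_force: [0.3, -0.5, 5.9]
grip_width: 0.27
```

Emit:
move_arm(
  dp=[
    [0,0,0.03],
    [0,0,0.06],
  ],
  turn=[0,0],
  jaw=[-1,-1],
)

```text
time: 9.3
position: [0.5626, 0.1461, 0.1141]
tool_rot: [-3.122, 0.33, -0.007]
ft_force: [0.7, -0.2, 5.6]
grip_width: 0.27
```

Emit:
move_arm(
  dp=[
    [0,0,0.03],
    [0,0,0.06],
  ],
  turn=[0,0],
  jaw=[-1,-1],
)

```text
time: 9.5
position: [0.5607, 0.1452, 0.1103]
tool_rot: [3.124, -0.33, 0.0]
ft_force: [-0.8, -0.1, -3.2]
grip_width: 0.27
```

Emit:
move_arm(
  dp=[
    [0,0,0.03],
    [0,0,0.06],
  ],
  turn=[0,0],
  jaw=[-1,-1],
)

```text
time: 9.7
position: [0.5602, 0.1448, 0.1077]
tool_rot: [3.124, -0.33, -0.002]
ft_force: [-0.0, 0.0, -2.2]
grip_width: 0.27
```

Emit:
move_arm(
  dp=[
    [0,0,0.03],
    [0,0,0.06],
  ],
  turn=[0,0],
  jaw=[-1,-1],
)

```text
time: 9.9
position: [0.5605, 0.145, 0.1064]
tool_rot: [3.124, -0.33, -0.001]
ft_force: [0.8, 0.4, -2.8]
grip_width: 0.271
```

Emit:
move_arm(
  dp=[
    [0,0,0.04],
    [0,0,0.08],
  ],
  turn=[0,0],
  jaw=[-1,-1],
)

```text
time: 10.1
position: [0.5607, 0.1451, 0.1042]
tool_rot: [3.124, -0.33, -0.0]
ft_force: [-0.1, -0.4, -3.3]
grip_width: 0.272
```

Emit:
move_arm(
  dp=[
    [0,0,0.03],
    [0,0,0.06],
  ],
  turn=[0,0],
  jaw=[-1,-1],
)

```text
time: 10.3
position: [0.5607, 0.1452, 0.1024]
tool_rot: [3.124, -0.33, -0.0]
ft_force: [-0.2, -0.4, -2.5]
grip_width: 0.271
```

Emit:
move_arm(
  dp=[
    [0,0,0.03],
    [0,0,0.06],
  ],
  turn=[0,0],
  jaw=[-1,-1],
)

```text
time: 10.5
position: [0.5607, 0.1451, 0.1006]
tool_rot: [3.124, -0.33, -0.0]
ft_force: [0.3, 0.5, -2.8]
grip_width: 0.271
```

Emit:
move_arm(
  dp=[
    [0,0,0.03],
    [0,0,0.05],
  ],
  turn=[0,0],
  jaw=[-1,-1],
)

```text
time: 10.7
position: [0.5608, 0.1451, 0.0995]
tool_rot: [3.124, -0.33, 0.0]
ft_force: [-1.6, 0.7, 2.7]
grip_width: 0.274
```

Emit:
move_arm(
  dp=[
    [0,0,0.03],
    [0,0,0.05],
  ],
  turn=[0,0],
  jaw=[-1,-1],
)

```text
time: 10.9
position: [0.561, 0.1452, 0.0995]
tool_rot: [3.123, -0.33, 0.001]
ft_force: [-5.2, -1.3, 12.8]
grip_width: 0.271
```

Emit:
move_arm(
  dp=[
    [0,0,0],
    [0,0,0],
    [0,0,0],
  ],
  turn=[0,0,0],
  jaw=[-1,-1,-1],
)

```text
time: 11.2
position: [0.5609, 0.1452, 0.0995]
tool_rot: [3.123, -0.33, 0.001]
ft_force: [-3.5, -1.1, 8.9]
grip_width: 0.271
```

Emit:
move_arm(
  dp=[
    [0,0,0],
    [0,0,0],
    [0,0,0],
  ],
  turn=[0,0,0],
  jaw=[-1,-1,-1],
)

```text
time: 11.5
position: [0.5609, 0.1452, 0.0995]
tool_rot: [3.123, -0.33, 0.001]
ft_force: [-3.8, -1.4, 9.1]
grip_width: 0.275
```

Emit:
move_arm(
  dp=[
    [0,0,0.02],
    [0,0,0.02],
    [0,0,0.02],
    [0,0,0.02],
    [0,0,0.02],
  ],
  turn=[0,0,0,0,0],
  jaw=[-1,-1,-1,-1,-1],
)

```text
time: 12.0
position: [0.561, 0.1453, 0.0995]
tool_rot: [3.123, -0.33, 0.001]
ft_force: [-5.1, -1.7, 12.8]
grip_width: 0.271
```

Emit:
move_arm(
  dp=[
    [0,0,0],
    [0,0,-1.2],
    [0,0,-2.4],
    [-0.5,0,-3.8],
    [-1,0,-4.4],
  ],
  turn=[0,0,0,0,0],
  jaw=[-1,-1,-1,-1,-1],
)

```text
time: 12.5
position: [0.5328, 0.1525, 0.2329]
tool_rot: [-3.122, 0.33, -0.008]
ft_force: [-0.9, -0.2, -2.3]
grip_width: 0.271
```

Emit:
move_arm(
  dp=[
    [-1,0,0],
    [-2,0,0],
    [-3,0,0],
    [-3,0,0],
    [-3,0,0],
  ],
  turn=[0,0,0,0,0],
  jaw=[-1,-1,-1,-1,-1],
)

```text
time: 13.0
position: [0.4434, 0.1701, 0.2293]
tool_rot: [3.123, -0.329, 0.003]
ft_force: [0.1, -0.8, -2.4]
grip_width: 0.27
```

```bash
python3 - <<'E'
from h import *
info=ctrl.camera_info("wrist");im=ctrl.get_image("wrist");save("w5f",im)
s=ctrl.get_state();p=s["position"];print(p,s["ft_force"],s["torque"])
print([proj("",P,info) for P in ([.561,.1445,.033],[.474,.182,.053])])
b=ctrl.get_image("scene")
B=cv2.resize(b[160:310,310:460],(400,400),interpolation=cv2.INTER_CUBIC);W=cv2.resize(im[0:200,160:360],(400,400),interpolation=cv2.INTER_CUBIC)
save("c2",np.hstack([B,W]))
E
```

```text
[0.44394468 0.16988921 0.2293435 ] [ 0.47981411 -1.29238214 -2.57208022] [ 0.02816573 -0.03513649 -0.02125487]
[array([282.9336885 ,  49.43473567]), array([262.36930917, 156.2455659 ])]
```

View pics/c2.png

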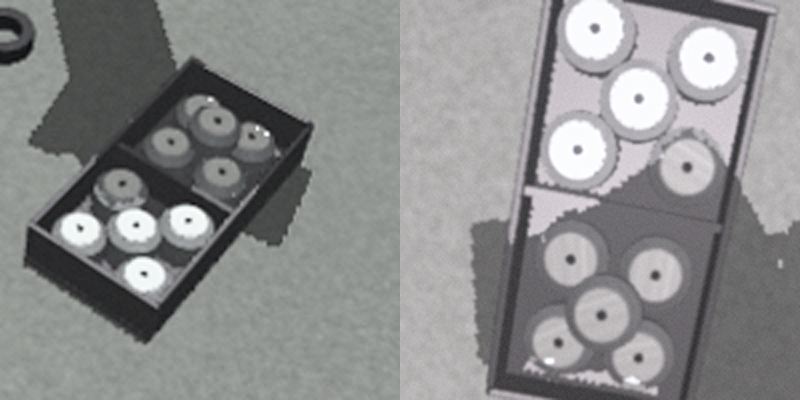

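```bash
python3 - <<'E'
from h import *
p=at("wrist",(261,157.5),.055); print(p); go([p[0],p[1],.127])
E
```

```text
[0.47400661 0.18323215 0.055     ]
dp [ 0.88 -0.65  3.41] turn 0.0 jawyaw -102.1
```

Emit:
move_arm(
  dp=[
    [0.5,-0.4,0.3],
    [0.9,-0.65,1.2],
    [0.9,-0.65,2.2],
    [0.9,-0.65,2.8],
    [0.9,-0.65,3.1],
  ],
  turn=[0,0,0,0,0],
  jaw=[-1,-1,-1,-1,-1],
)

```text
time: 13.6
position: [0.4734, 0.1831, 0.1337]
tool_rot: [-3.124, 0.332, 0.007]
ft_force: [0.3, 0.4, -2.8]
grip_width: 0.273
```

Emit:
move_arm(
  dp=[
    [0,0,0],
    [0,0,0.06],
    [0,0,0.12],
  ],
  turn=[0,0,0],
  jaw=[-1,-1,-1],
)

```text
time: 13.9
position: [0.4749, 0.1839, 0.1336]
tool_rot: [-3.123, 0.331, -0.003]
ft_force: [-0.3, 0.4, -1.8]
grip_width: 0.268
```

Emit:
move_arm(
  dp=[
    [0,0,0.04],
    [0,0,0.08],
  ],
  turn=[0,0],
  jaw=[-1,-1],
)

```text
time: 14.1
position: [0.4743, 0.1837, 0.1307]
tool_rot: [3.124, -0.33, 0.002]
ft_force: [0.1, -1.0, -2.4]
grip_width: 0.272
```

Emit:
move_arm(
  dp=[
    [0,-0.02,0.06],
    [0,-0.02,0.12],
  ],
  turn=[0,0],
  jaw=[-1,-1],
)

```text
time: 14.3
position: [0.4741, 0.1843, 0.1266]
tool_rot: [3.124, -0.33, 0.001]
ft_force: [-1.3, 0.2, -2.2]
grip_width: 0.273
```

Emit:
move_arm(
  dp=[
    [0,0,0.03],
    [0,0,0.06],
  ],
  turn=[0,0],
  jaw=[-1,-1],
)

```text
time: 14.5
position: [0.4739, 0.1842, 0.1246]
tool_rot: [3.124, -0.33, -0.0]
ft_force: [-0.6, 0.7, -2.0]
grip_width: 0.274
```

Emit:
move_arm(
  dp=[
    [0,0,0.03],
    [0,0,0.06],
  ],
  turn=[0,0],
  jaw=[-1,-1],
)

```text
time: 14.7
position: [0.474, 0.1842, 0.1229]
tool_rot: [3.124, -0.33, 0.0]
ft_force: [-0.5, 0.3, -2.6]
grip_width: 0.275
```

Emit:
move_arm(
  dp=[
    [0,0,0.03],
    [0,0,0.06],
  ],
  turn=[0,0],
  jaw=[-1,-1],
)

```text
time: 14.9
position: [0.474, 0.1842, 0.121]
tool_rot: [3.124, -0.33, -0.0]
ft_force: [-0.6, 0.4, -2.9]
grip_width: 0.272
```

Emit:
move_arm(
  dp=[
    [0,0.04,0.03],
    [0,0.04,0.06],
  ],
  turn=[0,0],
  jaw=[-1,-1],
)

```text
time: 15.1
position: [0.4737, 0.1828, 0.1192]
tool_rot: [3.124, -0.331, 0.0]
ft_force: [-0.2, 0.0, -2.8]
grip_width: 0.273
```

Emit:
move_arm(
  dp=[
    [0,0,0.03],
    [0,0,0.06],
  ],
  turn=[0,0],
  jaw=[-1,-1],
)

```text
time: 15.3
position: [0.4737, 0.183, 0.1175]
tool_rot: [3.124, -0.33, 0.0]
ft_force: [-0.4, 0.2, -1.8]
grip_width: 0.272
```

Emit:
move_arm(
  dp=[
    [0,0,0.03],
    [0,0,0.06],
  ],
  turn=[0,0],
  jaw=[-1,-1],
)

```text
time: 15.5
position: [0.4739, 0.1831, 0.116]
tool_rot: [3.124, -0.33, 0.001]
ft_force: [-0.0, -0.9, 4.4]
grip_width: 0.273
```

Emit:
move_arm(
  dp=[
    [0,0,0.03],
    [0,0,0.06],
  ],
  turn=[0,0],
  jaw=[-1,-1],
)

```text
time: 15.7
position: [0.4746, 0.1835, 0.1148]
tool_rot: [-3.124, 0.33, -0.003]
ft_force: [-0.0, -1.0, 4.9]
grip_width: 0.271
```

Emit:
move_arm(
  dp=[
    [0,0,0.03],
    [0,0,0.06],
  ],
  turn=[0,0],
  jaw=[-1,-1],
)

```text
time: 15.9
position: [0.4754, 0.1838, 0.1135]
tool_rot: [-3.123, 0.33, -0.005]
ft_force: [0.3, 0.3, 6.6]
grip_width: 0.267
```

Emit:
move_arm(
  dp=[
    [0,0,0.03],
    [0,0,0.06],
  ],
  turn=[0,0],
  jaw=[-1,-1],
)

```text
time: 16.1
position: [0.4755, 0.184, 0.1118]
tool_rot: [-3.122, 0.33, -0.006]
ft_force: [0.1, 0.1, 6.3]
grip_width: 0.273
```

Emit:
move_arm(
  dp=[
    [0,0,0.03],
    [0,0,0.06],
  ],
  turn=[0,0],
  jaw=[-1,-1],
)

```text
time: 16.3
position: [0.4755, 0.184, 0.1099]
tool_rot: [-3.122, 0.33, -0.006]
ft_force: [0.4, -0.5, 6.5]
grip_width: 0.269
```

Emit:
move_arm(
  dp=[
    [0,0,0.03],
    [0,0,0.06],
  ],
  turn=[0,0],
  jaw=[-1,-1],
)

```text
time: 16.5
position: [0.4754, 0.1839, 0.108]
tool_rot: [-3.123, 0.33, -0.005]
ft_force: [1.0, 0.3, 3.7]
grip_width: 0.268
```

Emit:
move_arm(
  dp=[
    [0,0,0.03],
    [0,0,0.06],
  ],
  turn=[0,0],
  jaw=[-1,-1],
)

```text
time: 16.7
position: [0.4731, 0.1828, 0.1042]
tool_rot: [3.124, -0.33, -0.002]
ft_force: [-1.1, -0.2, -2.7]
grip_width: 0.271
```

Emit:
move_arm(
  dp=[
    [0,0,0.03],
    [0,0,0.06],
  ],
  turn=[0,0],
  jaw=[-1,-1],
)

```text
time: 16.9
position: [0.4733, 0.1829, 0.1025]
tool_rot: [3.124, -0.33, -0.002]
ft_force: [0.6, -0.9, -3.1]
grip_width: 0.269
```

Emit:
move_arm(
  dp=[
    [0,0,0.03],
    [0,0,0.06],
  ],
  turn=[0,0],
  jaw=[-1,-1],
)

```text
time: 17.1
position: [0.4736, 0.1831, 0.1012]
tool_rot: [-3.124, 0.33, 0.0]
ft_force: [0.6, -1.2, -2.9]
grip_width: 0.272
```

Emit:
move_arm(
  dp=[
    [0,0,0.03],
    [0,0,0.06],
  ],
  turn=[0,0],
  jaw=[-1,-1],
)

```text
time: 17.3
position: [0.4737, 0.183, 0.0994]
tool_rot: [3.124, -0.33, -0.0]
ft_force: [0.1, 0.2, -2.6]
grip_width: 0.268
```

Emit:
move_arm(
  dp=[
    [0,0,0.03],
    [0,0,0.06],
  ],
  turn=[0,0],
  jaw=[-1,-1],
)

```text
time: 17.5
position: [0.4737, 0.183, 0.0976]
tool_rot: [3.124, -0.33, 0.0]
ft_force: [-0.2, 0.2, -2.4]
grip_width: 0.271
```

Emit:
move_arm(
  dp=[
    [0,0,0.03],
    [0,0,0.06],
  ],
  turn=[0,0],
  jaw=[-1,-1],
)

```text
time: 17.7
position: [0.4737, 0.183, 0.0958]
tool_rot: [3.124, -0.33, 0.0]
ft_force: [-0.2, 1.1, -3.0]
grip_width: 0.271
```

Emit:
move_arm(
  dp=[
    [0,0,0.03],
    [0,0,0.05],
  ],
  turn=[0,0],
  jaw=[-1,-1],
)

```text
time: 17.9
position: [0.4737, 0.183, 0.0943]
tool_rot: [3.124, -0.33, -0.0]
ft_force: [0.0, -0.2, -2.3]
grip_width: 0.27
```

Emit:
move_arm(
  dp=[
    [0,0,0.02],
    [0,0,0.04],
  ],
  turn=[0,0],
  jaw=[-1,-1],
)

```text
time: 18.1
position: [0.4739, 0.1831, 0.094]
tool_rot: [3.124, -0.33, 0.0]
ft_force: [-2.8, -1.1, 8.1]
grip_width: 0.271
```

Emit:
move_arm(
  dp=[
    [0,0,0.02],
    [0,0,0.04],
  ],
  turn=[0,0],
  jaw=[-1,-1],
)

```text
time: 18.3
position: [0.474, 0.1832, 0.0939]
tool_rot: [3.123, -0.33, 0.0]
ft_force: [-5.3, -2.3, 16.6]
grip_width: 0.272
```

Emit:
move_arm(
  dp=[
    [0,0,0],
    [0,0,0],
    [0,0,0],
  ],
  turn=[0,0,0],
  jaw=[-1,-1,-1],
)

```text
time: 18.6
position: [0.474, 0.1832, 0.094]
tool_rot: [3.123, -0.33, 0.001]
ft_force: [-4.5, -2.8, 13.3]
grip_width: 0.269
```

Emit:
move_arm(
  dp=[
    [0,0,0],
    [0,0,0],
    [0,0,0],
    [0,0,0],
  ],
  turn=[0,0,0,0],
  jaw=[-1,-1,-1,-1],
)

```text
time: 19.0
position: [0.474, 0.1832, 0.0939]
tool_rot: [3.123, -0.33, 0.001]
ft_force: [-4.3, -3.4, 13.6]
grip_width: 0.273
```

Emit:
move_arm(
  dp=[
    [0,0,-1.2],
    [0,0,-2.4],
    [0,0,-3.8],
    [-0.5,0,-4.5],
    [-1,0,-4.5],
  ],
  turn=[0,0,0,0,0],
  jaw=[-1,-1,-1,-1,-1],
)

```text
time: 19.5
position: [0.4462, 0.1907, 0.2304]
tool_rot: [-3.122, 0.33, -0.01]
ft_force: [-0.5, 0.5, -2.9]
grip_width: 0.27
```

```bash
python3 - <<'E'
from h import *
info=ctrl.camera_info("wrist");im=ctrl.get_image("wrist")
s=ctrl.get_state();p=s["position"];print(p,s["ft_force"],s["torque"])
b=ctrl.get_image("scene")
B=cv2.resize(b[160:310,310:460],(400,400),interpolation=cv2.INTER_CUBIC);W=cv2.resize(im[0:200,160:360],(400,400),interpolation=cv2.INTER_CUBIC)
save("c3",np.hstack([B,W])); go([.4885,-.200,.20])
E
```

```text
[0.44250521 0.19129394 0.22855429] [-2.43344652  0.65220287 -3.8270288 ] [0.14990442 0.29634886 0.01672894]
dp [ 4.17 12.41  0.94] turn 0.0 jawyaw -102.0
```

View pics/c3.png

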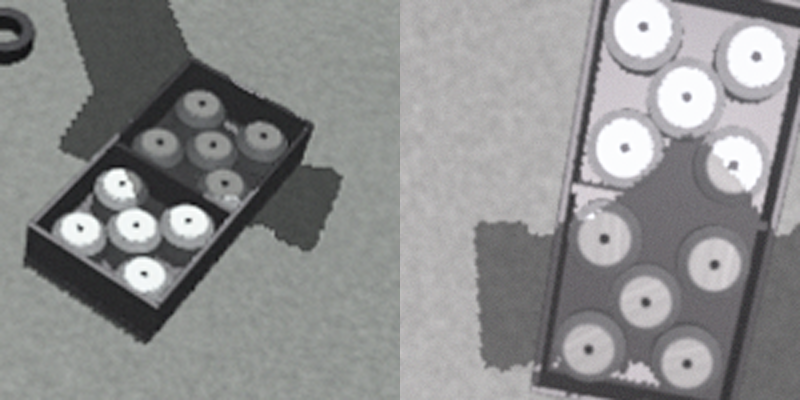

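Emit:
move_arm(
  dp=[
    [0.4,1.2,0],
    [0.8,2.5,0],
    [1.2,3.7,0],
    [1.7,5,0],
    [2.1,6.2,0],
  ],
  turn=[0,0,0,0,0],
  jaw=[-1,-1,-1,-1,-1],
)

```text
time: 20.1
position: [0.4673, -0.0085, 0.2261]
tool_rot: [3.123, -0.332, -0.001]
ft_force: [1.4, -0.0, -2.8]
grip_width: 0.269
```

Emit:
move_arm(
  dp=[
    [0.4,1.2,0],
    [0.8,2.5,0],
    [1.2,3.7,0],
    [1.7,5,0],
    [2.1,6.2,0],
  ],
  turn=[0,0,0,0,0],
  jaw=[-1,-1,-1,-1,-1],
)

```text
time: 20.6
position: [0.4897, -0.2036, 0.2256]
tool_rot: [3.124, -0.332, -0.002]
ft_force: [0.3, 0.3, -2.0]
grip_width: 0.267
```

Emit:
move_arm(
  dp=[
    [0,0,1],
    [0,0,2],
    [0,0,3],
    [0,0,3.7],
    [0,0,4.3],
  ],
  turn=[0,0,0,0,0],
  jaw=[-1,-1,-1,-1,-1],
)

```text
time: 21.1
position: [0.4887, -0.201, 0.095]
tool_rot: [-3.123, 0.331, 0.005]
ft_force: [-0.3, 1.0, -2.3]
grip_width: 0.272
```

Emit:
move_arm(
  dp=[
    [0,0,0],
    [0,0,0],
  ],
  turn=[0,0],
  jaw=[-1,-1],
)

```text
time: 21.3
position: [0.4897, -0.2009, 0.0974]
tool_rot: [-3.124, 0.33, 0.002]
ft_force: [0.1, 0.4, -2.7]
grip_width: 0.274
```

```bash
python3 - <<'E'
from h import *
s=ctrl.get_state();print(s["position"],s["ft_force"]); go([.488,-.198,.0735])
im=ctrl.get_image("wrist");b=ctrl.get_image("scene");info=ctrl.camera_info("wrist")
c=np.array(s["position"])-[0,0,.0665]; print(proj("",c,info),c)
B=cv2.resize(b[110:230,140:260],(400,400),interpolation=cv2.INTER_CUBIC);W=cv2.resize(im[80:300,170:390],(400,400),interpolation=cv2.INTER_CUBIC)
save("c4",np.hstack([B,W]))
E
```

```text
[ 0.48965486 -0.20093427  0.09738663] [ 0.07720789  0.40294371 -2.71363894]
dp [-0.07 -0.08  0.8 ] turn 0.0 jawyaw -102.1
[282.9739647  226.34930279] [ 0.48965486 -0.20093427  0.03088663]
```

View pics/c4.png

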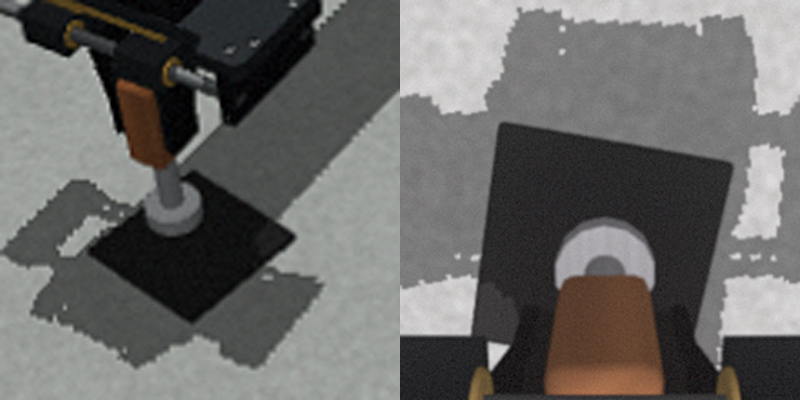

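Emit:
move_arm(
  dp=[
    [-0.05,-0.1,0.2],
    [-0.05,-0.1,0.4],
    [-0.05,-0.1,0.6],
    [-0.05,-0.1,0.68],
  ],
  turn=[0,0,0,0],
  jaw=[-1,-1,-1,-1],
)

```text
time: 21.8
position: [0.4884, -0.1974, 0.0768]
tool_rot: [-3.124, 0.33, 0.002]
ft_force: [-0.6, 0.8, -2.7]
grip_width: 0.27
```

Emit:
move_arm(
  dp=[
    [0,0,0.03],
    [0,0,0.06],
  ],
  turn=[0,0],
  jaw=[-1,-1],
)

```text
time: 22.0
position: [0.489, -0.1976, 0.0758]
tool_rot: [3.124, -0.33, 0.0]
ft_force: [0.4, 0.3, -3.7]
grip_width: 0.27
```

Emit:
move_arm(
  dp=[
    [0,0,0.03],
    [0,0,0.06],
  ],
  turn=[0,0],
  jaw=[-1,-1],
)

```text
time: 22.2
position: [0.4891, -0.1977, 0.0742]
tool_rot: [3.124, -0.33, 0.001]
ft_force: [-0.2, 0.1, -2.5]
grip_width: 0.271
```

Emit:
move_arm(
  dp=[
    [0,0,0],
    [0,0,0],
  ],
  turn=[0,0],
  jaw=[-1,-1],
)

```text
time: 22.4
position: [0.489, -0.1976, 0.0741]
tool_rot: [3.124, -0.33, 0.0]
ft_force: [0.5, 0.1, -2.3]
grip_width: 0.274
```

Emit:
move_arm(
  dp=[
    [0,0,0.02],
    [0,0,0.04],
    [0,0,0.05],
  ],
  turn=[0,0,0],
  jaw=[-1,-1,-1],
)

```text
time: 22.7
position: [0.489, -0.1976, 0.0725]
tool_rot: [3.124, -0.33, 0.0]
ft_force: [0.3, -0.4, -2.0]
grip_width: 0.269
```

Emit:
move_arm(
  dp=[
    [0,0,0.02],
    [0,0,0.02],
  ],
  turn=[0,0],
  jaw=[-1,-1],
)

```text
time: 22.9
position: [0.489, -0.1975, 0.0725]
tool_rot: [3.124, -0.33, -0.0]
ft_force: [-2.4, 1.7, 3.2]
grip_width: 0.269
```

Emit:
move_arm(
  dp=[
    [0,0,0],
    [0,0,0],
    [0,0,0],
  ],
  turn=[0,0,0],
  jaw=[-1,-1,-1],
  grip_force=5,
)

```text
time: 23.2
position: [0.4894, -0.1976, 0.0725]
tool_rot: [3.124, -0.33, 0.001]
ft_force: [-1.5, 0.7, 4.8]
grip_width: 0.28
```

Emit:
move_arm(
  dp=[
    [0,0,0],
    [0,0,0],
    [0,0,0],
    [0,0,0],
    [0,0,0],
  ],
  turn=[0,0,0,0,0],
  jaw=[-0.35,-0.2,0,0.2,0.4],
)

```text
time: 23.7
position: [0.4889, -0.1976, 0.0718]
tool_rot: [-3.124, 0.33, 0.0]
ft_force: [-0.8, 0.5, 0.1]
grip_width: 0.586
```

Emit:
move_arm(
  dp=[
    [0,0,0],
    [0,0,0],
    [0,0,0],
  ],
  turn=[0,0,0],
  jaw=[0.7,1,1],
)

```text
time: 24.0
position: [0.489, -0.1975, 0.0719]
tool_rot: [3.124, -0.33, -0.0]
ft_force: [-0.5, 0.9, -0.2]
grip_width: 0.864
```

Emit:
move_arm(
  dp=[
    [0,0,-0.6],
    [0,0,-1.4],
    [0,0,-2.5],
    [0,0,-4],
    [0,0,-5.2],
  ],
  turn=[0,0,0,0,0],
  jaw=[1,1,1,1,1],
)

```text
time: 24.5
position: [0.4892, -0.1975, 0.2303]
tool_rot: [3.124, -0.33, 0.002]
ft_force: [0.7, -1.0, 0.2]
grip_width: 1.0
```

```bash
python3 - <<'E'
from h import *
im=ctrl.get_image("wrist");b=ctrl.get_image("scene");s=ctrl.get_state();print(s["position"],s["ft_force"],s["grip_width"],s["time"])
info=ctrl.camera_info("wrist")
r=ctrl.look_for("wrist","tamper"); print(r[0]["rect"]); x=fitham(im,info,[.489,-.1975],r[0]["rect"]); print(x)
save("c5",np.hstack([b[:,120:440],im[:,100:460]]))
E
```

```text
[ 0.49214916 -0.19843609  0.23378748] [ 0.4013765   0.14252815 -0.51530563] 0.9997005117835451 24.6
[284.1, 192.6, 35.1, 62.5]
-90 [ 0.4924 -0.199  -1.5495] -88.8 0.322
-75 [ 0.492  -0.1965 -1.6051] -92.0 0.323
-60 [ 0.4937 -0.1989 -0.2124] -12.2 0.157
-45 [ 0.4938 -0.1987 -0.2134] -12.2 0.156
-30 [ 0.4946 -0.199  -0.2082] -11.9 0.157
-15 [ 0.4928 -0.1982 -0.2572] -14.7 0.175
0 [ 0.4918 -0.1984 -0.2125] -12.2 0.171
15 [ 0.4916 -0.1986 -0.1944] -11.1 0.167
30 [ 0.4938 -0.1986 -0.2218] -12.7 0.162
45 [ 0.4921 -0.1978  1.1612] 66.5 0.322
60 [ 0.493  -0.197   1.1483] 65.8 0.321
75 [ 0.4908 -0.199   1.3657] 78.2 0.319
[ 0.4937625  -0.19872183 -0.21335704]
```

View pics/c5.png

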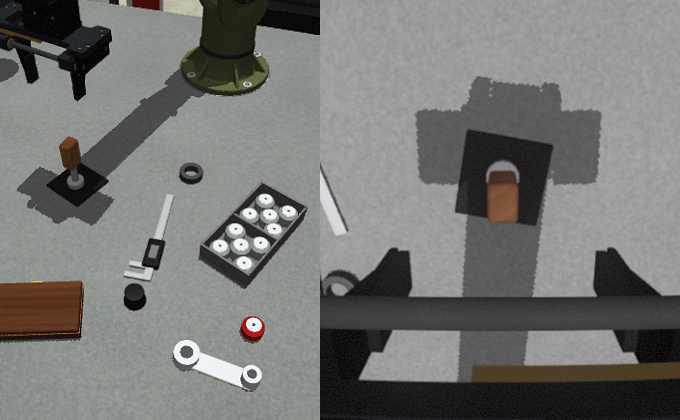

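The tamper stands upright and released near the middle of its pad. All ten slugs are down and the bystanders are in place, so I am handing in.

```bash
python3 -c "
from bench import ctrl
print(ctrl.close_job())"
```

```text
the job is handed in; nothing more can be done
None
```

I pressed both high slugs down with the tamper, put it back upright on its pad, and handed the job in at about 25 s of the 67 s allowed. No verdict was given.

- **First slug (far cell):** it gave way at about 9 N and bottomed about 23 mm below where the tamper first touched it. I held it at about 11 to 15 N for over half a second.
- **Second slug (near cell):** it also gave way at about 9 N and bottomed about 23 mm down. I held it at about 16 N for 0.7 s. The highest reading was about 19 N, just before that hold. All these forces are wrist readings less the tamper's weight.
- **Last look:** all ten slugs looked low and upright in the pictures, though I did not measure their tilt. The gripper was open and clear of everything, and the caliper, ring gauge, loupe and red look-alike appeared unmoved.
- **Tamper position:** it stands about 5 mm from the pad's centre. The arm's pose and the picture fit differed by about 5 mm, still inside the 28 mm allowed.
- **Side force:** both bottoming pushes also showed 4 to 6 N sideways. I did not find the cause; it may be the foot rubbing a neighbouring slug or a slight lean of the arm.

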